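# Run the stirrer on the hold-to-run paddle

### The arm

A 6-joint arm with a two-finger parallel gripper is mounted at the origin on a cart in front of the work surface, level with it; the furniture and walls round the work are solid. World frame = base frame: x ahead of the robot, y to its left, z up, the work surface at z = 0. Lengths are in m, angles in rad, forces in N, time in s.
With the tool pointing down it reaches from about 0.225 to 0.875 m from the base axis. Payload 3.4 kg.
Tool frame: the origin (TCP) lies on the centre line of the jaws, within the pads' length; the fingertips stand 17 mm ahead of it and the grasp point (between the pads) lies 2 mm behind it; z points along the fingers, y is the direction in which the jaws open and shut (so a half turn about z gives the same grasp; the last joint's range is limited). The gripper opens to 85 mm and grips with 20 to 120 N. Pads are 22 mm wide; open, the fingers measure 114 mm over their backs; the gripper's body (76 mm by 85 mm) begins 54 mm behind the grasp point. The pads swing forward as they close: fully open they stand 13 mm farther back than shut.
Start: joints at [1.054, 0.276, 1.505, -0, 1.361, -0.121], TCP at [0.222, 0.531, 0.248] pointing down, gripper open.
Joint ranges: [-2.89, 2.89], [-0.75, 2.08], [0.22, 2.7], [-1.18, 4.32], [0.11, 2.71], [-2.7, 2.7]. Speed limits (rad/s): [2.57, 2.57, 3.14, 3.14, 3.14, 3.14].

### API

Orientations are given as [roll, pitch, yaw] about the fixed x, y, z axes, in that order (R = Rz(yaw) Ry(pitch) Rx(roll)).
In Python, from rig import read_state, imaging, job gives the robot as it stands.
- The arm moves only by the shell command python3 -m inch 'ROWS'. ROWS is JSON, a list of rows, each a list of 3 entries, a list of its own where there are three numbers: the turn, a rotation vector about the tool's x, y, z in rad, then the shift along the tool's x, y, z in m, then the closure, from 0 (fully open) to 1 (shut). In form: [[[rx, ry, rz], [x, y, z], hand], ...]. A call has 1 to 5 rows; each row is the pose to reach, as a shift and turn from the pose commanded when the call began, along the tool's axes at that moment; what a row does not reach only later rows make up. A row lasts 1/10 s, in which the tool goes at most 50 mm and 8.59 degrees, less where a joint would pass 70% of its speed; a pose out of reach is approached as far as the arm can. A call with a gripper value outside its range is refused whole. The fingers move at their own pace and stop on an object; the grip force is fixed at half the most. Time passes only in rows, so rows that repeat a pose let the fingers close. It gives the time, the measured TCP pose, the force and the opening at its end, in the units of the state.
- read_state(): the state, without advancing time (a new reading comes with each control period).
- imaging.get_image(name): name is "scene" or "top" or "wrist"; returns the picture (384x512x3 uint8, red, green, blue); there is no depth.
- imaging.calibration(name): a dict with "mtx" (3x3 intrinsics, pixels), "D" ([k1, k2, p1, p2, k3] as OpenCV has them; the pictures are not rectified), "origin" and "orientation" of the camera in the world. Camera axes: x right, y down, z forward; pixel columns grow to the right and rows downward; lengths in m; the calibration is good to about 2 mm. A picture is of the moment at which its call begins: read the wrist's pose just before it. calibration takes no time and is no camera call; for the wrist camera it gives the pose at the moment of the call.
- job.hand_in(): hands the job in, once; it reports no verdict.
The state is a dict: "t": time; "joints": joint angles; "dq": joint speeds; "joint_torque": joint torques, N m; "position": TCP position; "eef_rot": TCP orientation; "force": force on the tool from outside, world axes, zero at the start; "torque": the same for the moment, N m; "grip_width": opening from 0.0 (shut) to 1.0 (fully open).
Only numpy, scipy, OpenCV 4.12 (cv2) and the standard library are available. Lean on these libraries where they do the work, as an engineer would, in place of code of your own. Each camera call takes 0.05 s, during which the arm holds its last target. There are 200 camera calls.

### The job

Slide the stoppered flask across the stirring plate from the grey ring to the centre of the blue ring, upright and without lifting it off the plate, and let go of it. Only then press the spring-loaded black paddle of the yellow hold-to-run switch down with the fingers until its orange pointer stands in the green band, never down to its bottom stop, and finish while still holding it there. Leave the dropper bottle, the small beaker and the petri dish where they are.

Things in the scene. Friction and masses are not known exactly. Their poses are not given: they have to be found in the camera images.
- flask: Small clear conical flask with red-brown stopper, 51 mm across the base, 94 mm tall, 0.06 to 0.1 kg; straight neck 22 mm in diameter from 59 to 84 mm above the base, stopper above it; best gripped from above across the neck. Starts upright near the centre of the grey ring. Origin at the centre of its underside, z up.
- stir_plate: Fixed low stirring plate, grey case with a flat smooth white top, 140 mm (its x) by 300 mm (its y), 30 mm high. Origin at the centre of its underside on the bench, z up, x away from its front with two black knobs. The rings are painted 80 mm either side of its middle along its y; which one is blue varies.
- run_ring: Blue painted ring with a blue centre dot on the top of the stirring plate, 72 mm outer and 58 mm inner diameter, flush (nothing to bump over): the place the flask must go to. Origin at its centre on the plate's top.
- park_ring: Grey painted ring with a grey centre dot, same size, flush, 160 mm from the blue ring: where the flask starts. Origin at its centre on the plate's top.
- hold_switch: Fixed yellow switch box, 150 (its x) x 84 (its y) x 28 mm high. Its paddle points to -x from a hinge 60 mm high at x +45 mm, between dark cheeks 73 mm high. By the paddle's free end (x -64 to -69, y +25 to +41 mm) a fixed scale, 86 mm high, has white, green and red bands from the top down. Origin at the centre of its underside on the bench, z up.
- paddle_pad (a point): Centre of the top face of the paddle's black ribbed pad (50 mm along the paddle, 44 mm across), the point to press; 85 mm from the hinge. Its height over the bench is 78 mm at rest, 65 mm in the middle of the green band and 52 mm at the bottom stop. It moves with the paddle.
- paddle (a joint): Angle of the paddle in rad: 0 at rest (sloping up to its free end), grows as it is pressed down, 0.30 at the bottom stop; green band 0.10 to 0.20, middle 0.15 (pad about 12 mm below rest). A spring pushes it back up: about 3 N at the pad to start it, 6 N in the middle of the green band, 8.5 N at the stop; it springs back when let go.
- dropper_bottle: Loose amber dropper bottle, 39 mm in diameter, 110 mm tall, on the bench behind the stirring plate; to be left alone. Origin at the centre of its underside.
- small_beaker: Loose small clear beaker, about 50 mm in diameter, 58 mm tall, on the bench behind the switch; to be left alone. Origin at the centre of its underside.
- petri_dish: Loose petri dish, 61 mm in diameter, 14 mm high, on the bench in front of the stirring plate; to be left alone. Origin at the centre of its underside.
Not all that is in view belongs to the job. Several things have the shape of the hold_switch; the one meant has the colours described above.

How it is judged:
On the way, in this order (a step that is already met when the one before it is completed fails the run):
1. the flask stands upright in the blue ring, let go (horizontal distance between flask and run_ring below 0.01 m and z of flask in the frame of stir_plate between 0.026 and 0.034 m and angle between flask's own z axis and vertical below 0.1 rad and contact force between each of the arm, the fingers and flask below 0.1 N and linear speed of flask below 0.02 m/s), for 0.3 s.
2. the fingers hold the paddle in the green band (value of joint paddle between 0.095 and 0.205 rad and contact force between the fingers and hold_switch above 1.5 N), for 0.5 s.
At the end, for the whole second after the job is handed in: Through the last second the flask stands upright and untouched within 10 mm of the blue ring's centre, the fingers hold the paddle still in the green band (0.095 to 0.205 rad, over 1.5 N), and dropper bottle, small beaker and petri dish are within 20 mm of where they stood (all of step 1 and all of step 2 and velocity of joint paddle between -0.05 and 0.05 rad/s and distance of each of dropper_bottle, small_beaker, petri_dish from where it was at the start of the episode below 0.02 m); the arm keeps its last pose, push and grip.
It fails at once if the flask is lifted off the plate (more than 8 mm) (z of flask in the frame of stir_plate above 0.038 m).
It fails at once if the flask is tipped (more than 0.3 rad) (angle between flask's own z axis and vertical above 0.3 rad).
It fails at once if the paddle is pressed while the flask is not in the blue ring (value of joint paddle above 0.05 rad and horizontal distance between flask and run_ring above 0.012 m).
It fails at once if the paddle is pressed to its bottom stop (value of joint paddle above 0.28 rad).
It fails at once if dropper bottle, small beaker or petri dish moved more than 20 mm or tipped over (distance of any of dropper_bottle, small_beaker, petri_dish from where it was at the start of the episode above 0.02 m or angle between any of dropper_bottle, small_beaker, petri_dish's own z axis and vertical above 0.4 rad).
It also fails if it takes over 43 s, if anything falls off the work surface, if the arm or the gripper's body presses on something with over 40 N, if the wrist force passes 120 N, or if a joint passes its speed limit or range.

## Working session

There is one attempt and no reset: what is moved stays moved. The work goes in short steps, Python scripts to look and compute and a shell command to move; the robot and the scene stay as the last step left them, time stands still between calls to the robot, and variables do not carry over. Pictures are saved under pics/ and viewed, about 8 in all and at most 12, crops included, and the job is handed in when it is done.

```bash
mkdir -p pics; ls; python3 - <<'E'
from rig import read_state, imaging, job
import cv2,numpy as np
s=read_state();print({k:np.round(v,3).tolist() for k,v in s.items()})
for n in("scene","top"):
    c=imaging.calibration(n);print(n,{k:np.round(v,4).tolist() for k,v in c.items()})
    cv2.imwrite(f"pics/{n}0.png",imaging.get_image(n)[:,:,::-1])
E
```

```text
pics
{'t': 0.0, 'joints': [1.054, 0.277, 1.506, 0.0, 1.361, -0.121], 'dq': [0.001, 0.001, -0.001, -0.0, 0.0, 0.001], 'joint_torque': [-0.002, -41.676, -24.581, -0.0, 0.011, 0.0], 'position': [0.221, 0.53, 0.247], 'eef_rot': [-3.14, -0.0, 2.746], 'force': [-0.106, -0.266, 0.035], 'torque': [-0.024, -0.017, -0.005], 'grip_width': 1.001}
scene {'mtx': [[383.5317, 0.0, 256.0982], [0.0, 383.5317, 196.6552], [0.0, 0.0, 1.0]], 'D': [0.0147, 0.0, 0.0, 0.0, 0.0], 'origin': [0.0502, 0.4703, 0.4929], 'orientation': [-2.0856, -0.0206, -2.3841]}
top {'mtx': [[378.48, 0.0, 252.8961], [0.0, 378.48, 196.2006], [0.0, 0.0, 1.0]], 'D': [-0.0187, 0.0, 0.0, 0.0, 0.0], 'origin': [0.4914, -0.047, 0.9318], 'orientation': [-3.0498, -0.0214, -1.5744]}
```

View pics/scene0.png

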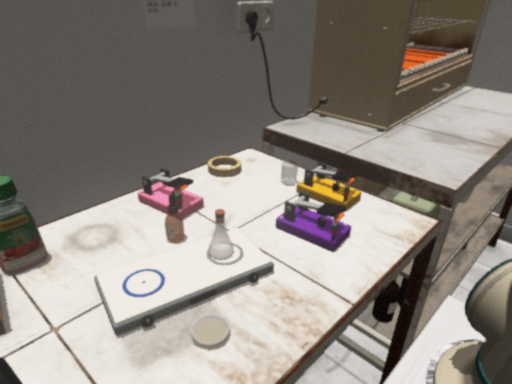

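View pics/top0.png

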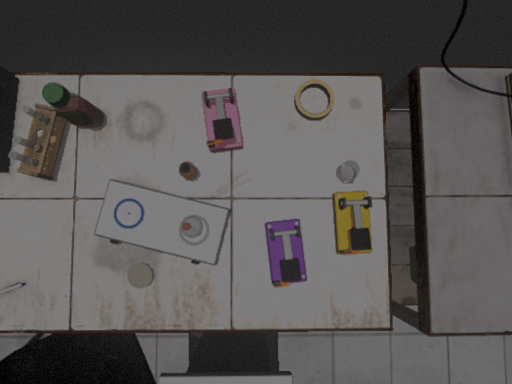

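The scene view shows the blue ring at about (144,283), the flask with its stopper at (220,215), and the yellow switch at (330,190). The purple and pink switches are decoys. The top view shows the blue ring at (129,213), the flask at about (190,228), the yellow switch at (353,222) with its pad at (360,240), and the purple switch between them at (286,252).

```bash
cat > h.py <<'E'
import cv2,numpy as np
from rig import read_state, imaging, job
from scipy.spatial.transform import Rotation as R
def ray(c,uv):
    p=cv2.undistortPoints(np.array([[uv]],float),np.array(c["mtx"]),np.array(c["D"]))[0,0]
    return np.array(c["origin"]),R.from_euler('xyz',c["orientation"]).apply([*p,1])
def onz(c,uv,z):
    o,d=ray(c,uv);return o+d*(z-o[2])/d[2]
def tri(c1,a,c2,b):
    o1,d1=ray(c1,a);o2,d2=ray(c2,b)
    s=np.linalg.lstsq(np.c_[d1,-d2],o2-o1,rcond=None)[0]
    p,q=o1+s[0]*d1,o2+s[1]*d2;return (p+q)/2,np.linalg.norm(p-q)
def blobs(im,lo,hi,amin=15,box=None):
    m=cv2.inRange(cv2.cvtColor(im,cv2.COLOR_RGB2HSV),lo,hi)
    if box: k=np.zeros_like(m);x0,y0,x1,y1=box;k[y0:y1,x0:x1]=1;m=m*k
    n,l,st,ce=cv2.connectedComponentsWithStats(m)
    return [(l==i,st[i],ce[i]) for i in range(1,n) if st[i][4]>=amin]
E
python3 - <<'E'
from h import *
C={n:imaging.calibration(n) for n in("scene","top")};I={n:cv2.imread(f"pics/{n}0.png")[:,:,::-1].copy() for n in C}
np.set_printoptions(precision=4,suppress=True)
P={}
for n,boxes in (("scene",dict(blue=(90,255,200,310),stop=(205,200,235,228),yel=(290,160,365,215))),("top",dict(blue=(100,190,160,240),stop=(175,215,205,245),yel=(325,185,380,262)))):
    for k,(lo,hi) in dict(blue=((100,120,60),(125,255,255)),stop=((0,70,40),(14,255,255)),yel=((18,150,80),(32,255,255))).items():
        for m,st,ce in blobs(I[n],lo,hi,6,boxes[k]):
            pts=np.argwhere(m)[:,::-1].astype(np.float32)
            print(n,k,st,ce)
            if k=="blue" and st[4]>60:
                e=cv2.fitEllipse(cv2.convexHull(pts));print(' ell',e);P[n,k]=e[0]; print(onz(C[n],e[0],.03))
            if k=="stop":P[n,k]=ce
            if k=="yel" and st[4]>300: 
                r=cv2.minAreaRect(pts);print(' rect',r,[onz(C[n],b,.028) for b in cv2.boxPoints(r)] if n=="top" else '')
for k in("blue","stop"):print(k,tri(C["scene"],P["scene",k],C["top"],P["top",k]))
a=I["scene"][155:255,195:375];b=I["top"][180:290,165:385]
a=cv2.resize(a,None,fx=3.6,fy=3,interpolation=3);b=cv2.resize(b,(648,300),interpolation=3)
cv2.imwrite("pics/crop.png",np.vstack([a,b])[:,:,::-1])
E
```

```text
scene blue [160 275   4  12  15] [161.8667 280.2   ]
scene blue [124 284   8  11  16] [126.1875 289.625 ]
scene stop [216 209   8   8  46] [219.3478 212.1957]
scene yel [298 176  63  31 860] [330.1465 191.1012]
 rect ((328.0500183105469, 190.34999084472656), (61.66440963745117, 22.135942459106445), 18.43494987487793) 
top blue [115 199  28  29  93] [129.1183 213.4624]
 ell ((128.41781616210938, 213.02456665039062), (27.813556671142578, 28.538888931274414), 56.367855072021484)
[0.5348 0.2289 0.03  ]
top stop [183 223   8   8  48] [186.1667 226.1042]
top yel [334 192  33  58 849] [344.9317 218.9329]
 rect ((350.0, 220.5), (57.0, 32.0), 90.0) [array([ 0.5844, -0.2625,  0.028 ]), array([ 0.5843, -0.3405,  0.028 ]), array([ 0.4475, -0.3363,  0.028 ]), array([ 0.4479, -0.2594,  0.028 ])]
top yel [361 206   9  26 137] [365.4745 217.6058]
top yel [359 249  13   4  30] [364.7667 250.5333]Traceback (most recent call last):
  File "<stdin>", line 15, in <module>
KeyError: ('scene', 'blue')
```

```bash
python3 - <<'E'
from h import *
C={n:imaging.calibration(n) for n in("scene","top")};I={n:cv2.imread(f"pics/{n}0.png")[:,:,::-1].copy() for n in C}
np.set_printoptions(precision=4,suppress=True)
P={}
for n,b in (("scene",(90,255,200,310)),("top",(100,190,160,240))):
    k=np.zeros((384,512),np.uint8);k[b[1]:b[3],b[0]:b[2]]=1
    m=cv2.inRange(cv2.cvtColor(I[n],cv2.COLOR_RGB2HSV),(95,80,40),(130,255,255))*k
    pts=np.argwhere(m)[:,::-1].astype(np.float32);e=cv2.fitEllipse(cv2.convexHull(pts));print(n,len(pts),e,onz(C[n],e[0],.03));P[n]=e[0]
print("blue",tri(C["scene"],P["scene"],C["top"],P["top"]))
print("stop",tri(C["scene"],(219.35,212.2),C["top"],(186.17,226.1)))
# plate outline in top: white top
m=cv2.inRange(cv2.cvtColor(I["top"],cv2.COLOR_RGB2HSV),(0,0,150),(180,60,255))
for uv in [(113,182),(228,208),(214,262),(97,233)]: print(uv,onz(C["top"],uv,.03))
a=I["scene"][155:255,195:375];b=I["top"][180:290,165:385]
a=cv2.resize(a,None,fx=3.6,fy=3,interpolation=3);b=cv2.resize(b,(648,300),interpolation=3)
cv2.imwrite("pics/crop.png",np.vstack([a,b])[:,:,::-1])
print(imaging.calibration("wrist"))
E
```

```text
scene 150 ((143.19908142089844, 282.65203857421875), (25.153030395507812, 41.695465087890625), 76.22401428222656) [0.5347 0.2297 0.03  ]
top 178 ((128.4619140625, 212.94937133789062), (28.6605167388916, 29.65485954284668), 51.3858528137207) [0.535  0.2288 0.03  ]
blue (array([0.5352, 0.2292, 0.0294]), np.float64(0.0005346496372652406))
stop (array([0.5026, 0.078 , 0.1218]), np.float64(0.0008266941803958219))
(113, 182) [0.609  0.2676 0.03  ]
(228, 208) [ 0.5462 -0.0071  0.03  ]
(214, 262) [0.4191 0.0255 0.03  ]
(97, 233) [0.4878 0.3017 0.03  ]
{'mtx': array([[304.1069,   0.    , 255.8456],
       [  0.    , 304.1069, 191.6164],
       [  0.    ,   0.    ,   1.    ]]), 'D': array([-0.0575,  0.    ,  0.    ,  0.    ,  0.    ]), 'origin': array([0.1522, 0.5591, 0.373 ]), 'orientation': array([2.8424, 0.0017, 1.1746])}
```

View pics/crop.png

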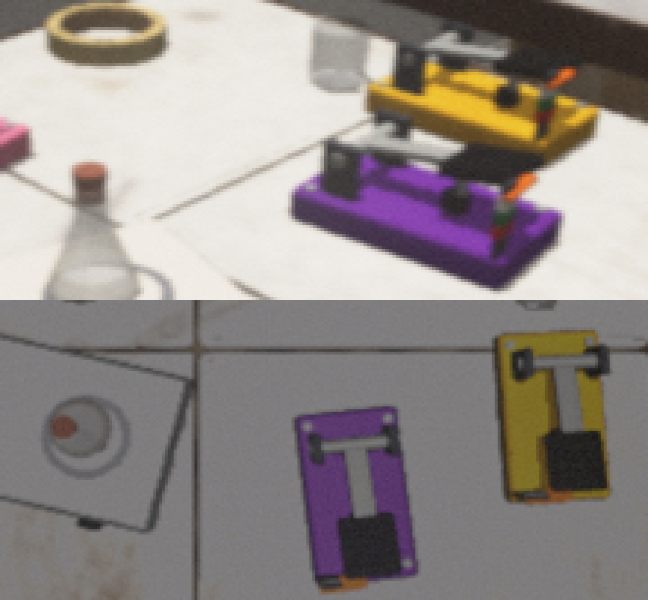

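Both rays for the blue ring meet to within 0.5 mm, at (0.535, 0.229, 0.029), which matches the 30 mm plate height. The stopper is at (0.503, 0.078, 0.122), also plausible, and about 155 mm from the ring. The crop shows the flask slightly off the grey ring's centre and the yellow switch's pad at the -x end. I'm moving over to the flask now.

```bash
python3 -m inch '[[[0,0,0],[-0.04,-0.0284,0],0],[[0,0,0],[-0.08,-0.0568,0],0],[[0,0,0],[-0.12,-0.0852,0],0],[[0,0,0],[-0.16,-0.1136,0],0],[[0,0,0],[-0.2,-0.142,0],0]]'
python3 -m inch '[[[0,0,0],[-0.04,-0.0284,0],0],[[0,0,0],[-0.08,-0.0568,0],0],[[0,0,0],[-0.12,-0.0852,0],0],[[0,0,0],[-0.14,-0.1,0],0],[[0,0,0],[-0.14,-0.1,0],0]]'
python3 -m inch '[[[0,0,0],[0,0,0],0],[[0,0,0],[0,0,0],0]]'
python3 - <<'E'
from h import *
s=read_state();print(s["position"],s["eef_rot"],s["joints"])
c=imaging.calibration("wrist");print(c["origin"],c["orientation"])
cv2.imwrite("pics/w1.png",imaging.get_image("wrist")[:,:,::-1])
E
```

```text
t: 0.6
position: [0.3519, 0.3207, 0.248]
eef_rot: [-3.141, -0.0, 2.746]
force: [0.6, 0.0, -0.7]
grip_width: 1.004
t: 1.1
position: [0.4437, 0.1734, 0.2479]
eef_rot: [-3.14, 0.001, 2.741]
force: [-1.0, 1.8, -0.7]
grip_width: 1.006
t: 1.3
position: [0.4414, 0.177, 0.2481]
eef_rot: [3.141, -0.001, 2.747]
force: [0.4, 0.8, 0.4]
grip_width: 1.001
[0.44135948 0.17696517 0.24807273] [ 3.14145235e+00 -1.09927077e-03  2.74667414e+00] [ 2.34297368e-01  1.25726225e-01  1.70336053e+00  7.86287659e-04
  1.31331215e+00 -9.41780904e-01]
[0.37203296 0.20555684 0.3736171 ] [ 2.84329239e+00 -5.79833311e-05  1.17541974e+00]
```

View pics/w1.png

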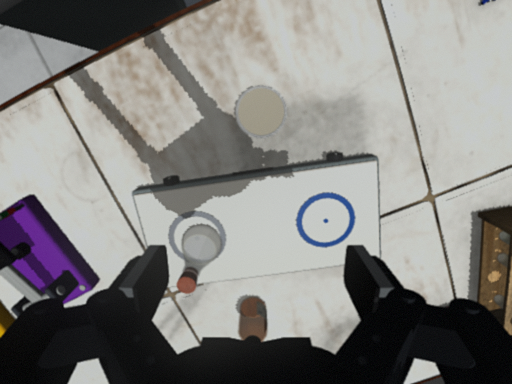

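The wrist view shows the blue ring at about (326,221), the flask base at (202,243), the stopper at about (187,281), and the dropper bottle at (252,315). I'll cross-check these positions and fix the grasp target.

```bash
python3 - <<'E'
from h import *
np.set_printoptions(precision=4,suppress=True)
I=cv2.imread("pics/w1.png")[:,:,::-1].copy();c=imaging.calibration("wrist")
for m,st,ce in blobs(I,(100,120,60),(125,255,255),60,(280,180,370,260)):
    pts=np.argwhere(m)[:,::-1].astype(np.float32);e=cv2.fitEllipse(cv2.convexHull(pts));print("blue",e,onz(c,e[0],.03)); b=e[0]
for m,st,ce in blobs(I,(0,70,40),(14,255,255),20,(170,260,205,300)): print("stop",st,ce,[onz(c,ce,z) for z in(.118,.122)]);s=ce
t=imaging.calibration("top")
print("blue tri w/top",tri(c,b,t,(128.46,212.95)),"stop",tri(c,s,t,(186.17,226.1)))
# neck axis just below the stopper and base via dark outline
print("base",onz(c,(202,243),.034))
p=(onz(c,s,.118))
S=read_state();T=R.from_euler('xyz',S["eef_rot"])
print("tool shift",T.inv().apply([p[0],p[1],.105]-S["position"]))
E
```

```text
blue ((325.32269287109375, 219.3916015625), (52.26919937133789, 57.74928283691406), 66.7884750366211) [0.535  0.2297 0.03  ]
stop [177 276  19  17 262] [186.0076 284.2137] [array([0.5059, 0.0758, 0.118 ]), array([0.5038, 0.0778, 0.122 ])]
blue tri w/top (array([0.5352, 0.2295, 0.029 ]), np.float64(0.0007864138053055381)) stop (array([0.5028, 0.0779, 0.1229]), np.float64(0.001327019495839125))
base [0.5043 0.0785 0.034 ]
tool shift [-0.0987 -0.0688  0.1431]
```

```bash
python3 -m inch '[[[0,0,0],[-0.032,-0.0226,0],0],[[0,0,0],[-0.064,-0.0452,0],0],[[0,0,0],[-0.095,-0.0677,0],0],[[0,0,0],[-0.095,-0.0677,0],0],[[0,0,0],[-0.095,-0.0677,0.02],0]]'
python3 -m inch '[[[0,0,0],[0,0,0.03],0],[[0,0,0],[0,0,0.06],0],[[0,0,0],[0,0,0.09],0],[[0,0,0],[0,0,0.11],0],[[0,0,0],[0,0,0.123],0]]'
python3 -m inch '[[[0,0,0],[0,0,0],0],[[0,0,0],[0,0,0],0],[[0,0,0],[0,0,0],0]]'
python3 - <<'E'
from h import *
print(read_state()["position"])
cv2.imwrite("pics/w2.png",np.hstack([imaging.get_image("wrist")[150:,100:400],imaging.get_image("scene")[150:,50:350]])[:,:,::-1])
E
```

```text
t: 1.85
position: [0.5056, 0.0776, 0.2302]
eef_rot: [3.139, 0.005, 2.746]
force: [0.5, -0.1, -0.5]
grip_width: 1.003
t: 2.35
position: [0.5018, 0.0789, 0.1036]
eef_rot: [-3.141, -0.003, 2.748]
force: [-0.2, -0.6, -0.1]
grip_width: 1.001
t: 2.65
position: [0.5043, 0.0778, 0.1063]
eef_rot: [3.141, 0.002, 2.747]
force: [-0.0, 0.0, -0.6]
grip_width: 1.001
[0.50428281 0.07783713 0.10633406]
```

View pics/w2.png

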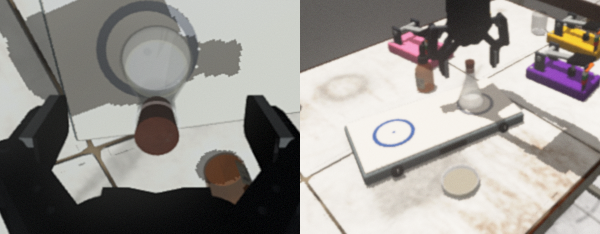

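The stopper sits centred between the open fingers, at (157,135) with the fingers at about (40,150) and (270,150). Closing now.

```bash
python3 -m inch '[[[0,0,0],[0,0,0],0.4],[[0,0,0],[0,0,0],0.6],[[0,0,0],[0,0,0],0.7],[[0,0,0],[0,0,0],0.8],[[0,0,0],[0,0,0],0.9]]'
python3 -m inch '[[[0,0,0],[0,0,0],0.9],[[0,0,0],[0,0,0],0.9],[[0,0,0],[0,0,0],0.9],[[0,0,0],[0,0,0],0.9],[[0,0,0],[0,0,0],0.9]]'
python3 - <<'E'
from h import *
s=read_state();print(s["position"],s["eef_rot"])
cv2.imwrite("pics/w3.png",np.hstack([imaging.get_image("wrist")[150:,100:400],imaging.get_image("scene")[150:,50:350]])[:,:,::-1])
E
```

```text
t: 3.25
position: [0.504, 0.0772, 0.1055]
eef_rot: [3.141, 0.0, 2.746]
force: [0.8, 0.3, 0.9]
grip_width: 0.221
t: 3.75
position: [0.5039, 0.0772, 0.1055]
eef_rot: [3.141, 0.0, 2.746]
force: [-0.6, 0.9, 3.5]
grip_width: 0.225
[0.50389599 0.07715543 0.10550466] [3.14120072e+00 4.45330821e-04 2.74571768e+00]
```

View pics/w3.png

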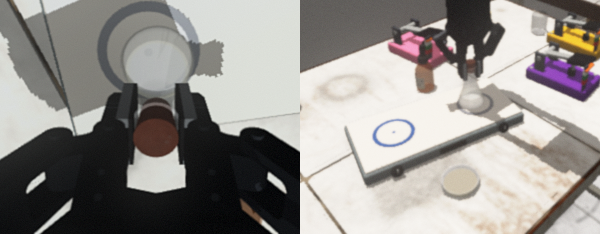

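The neck is held: width is 0.225 (about 20 mm) and the flask is upright. Sliding it along the plate.

```bash
python3 -m inch '[[[0,0,0],[0.001,0.006,0],0.9],[[0,0,0],[0.0034,0.018,0],0.9],[[0,0,0],[0.0062,0.033,0],0.9],[[0,0,0],[0.009,0.048,0],0.9],[[0,0,0],[0.0119,0.063,0],0.9]]'
python3 -m inch '[[[0,0,0],[0.0028,0.015,0],0.9],[[0,0,0],[0.0056,0.03,0],0.9],[[0,0,0],[0.0085,0.045,0],0.9],[[0,0,0],[0.0113,0.06,0],0.9],[[0,0,0],[0.0132,0.07,0],0.9]]'
python3 -m inch '[[[0,0,0],[0.0015,0.008,0],0.9],[[0,0,0],[0.0028,0.015,0],0.9],[[0,0,0],[0.0035,0.019,0],0.9],[[0,0,0],[0.0035,0.019,0],0.9],[[0,0,0],[0.0035,0.019,0],0.9]]'
python3 - <<'E'
from h import *
s=read_state();print(s["position"],s["eef_rot"],s["force"],s["grip_width"])
w=imaging.get_image("wrist");cv2.imwrite("pics/wf4.png",w[:,:,::-1])
cv2.imwrite("pics/w4.png",np.hstack([w[150:,100:400],imaging.get_image("scene")[150:,50:350]])[:,:,::-1])
E
```

```text
t: 4.35
position: [0.5171, 0.141, 0.1053]
eef_rot: [-3.141, 0.0, 2.746]
force: [-0.8, -3.5, 9.5]
grip_width: 0.223
t: 4.85
position: [0.5319, 0.2107, 0.1055]
eef_rot: [-3.141, 0.0, 2.747]
force: [-1.6, -8.0, 2.5]
grip_width: 0.226
t: 5.35
position: [0.5362, 0.2297, 0.1053]
eef_rot: [3.14, 0.0, 2.746]
force: [0.5, -0.3, 4.9]
grip_width: 0.227
[0.53618489 0.22965603 0.10531513] [3.14004616e+00 2.28631343e-05 2.74588919e+00] [ 0.54971937 -0.32351838  4.86554722] 0.22700109468981883
```

View pics/w4.png

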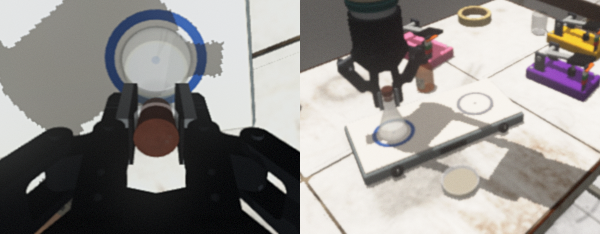

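The flask base at about (156,60) sits inside the blue ring with even margins. Releasing it, rising and checking.

```bash
python3 -m inch '[[[0,0,0],[0,0,0],0.7],[[0,0,0],[0,0,0],0.6],[[0,0,0],[0,0,0],0.4],[[0,0,0],[0,0,0],0],[[0,0,0],[0,0,0],0]]'
python3 -m inch '[[[0,0,0],[0,0,0],0],[[0,0,0],[0,0,0],0],[[0,0,0],[0,0,0],0],[[0,0,0],[0,0,-0.005],0],[[0,0,0],[0,0,-0.02],0]]'
python3 -m inch '[[[0,0,0],[0,0,-0.03],0],[[0,0,0],[0,0,-0.065],0],[[0,0,0],[0,0,-0.1],0],[[0,0,0],[0,0,-0.12],0],[[0,0,0],[0,0,-0.12],0]]'
python3 - <<'E'
from h import *
np.set_printoptions(precision=4,suppress=True)
s=read_state();print(s["position"],s["joints"],s["force"],s["grip_width"])
w={n:imaging.get_image(n) for n in("scene","wrist")};c={n:imaging.calibration(n) for n in w}
q={}
for n in w:
    cv2.imwrite(f"pics/{n}5.png",w[n][:,:,::-1])
    box=(125,225,165,290) if n=="scene" else (150,200,400,383)
    for m,st,ce in blobs(w[n],(0,70,40),(14,255,255),20,box):print(n,st,ce,onz(c[n],ce,.122));q.setdefault(n,ce)
print(tri(c["scene"],q["scene"],c["wrist"],q["wrist"]))
cv2.imwrite("pics/w5.png",np.hstack([w["wrist"][100:,60:440],w["scene"][100:,50:400]])[:,:,::-1])
E
```

```text
t: 5.95
position: [0.5358, 0.2284, 0.1051]
eef_rot: [-3.142, -0.0, 2.746]
force: [0.3, 0.3, 0.6]
grip_width: 0.894
t: 6.45
position: [0.5348, 0.228, 0.1245]
eef_rot: [-3.14, -0.003, 2.746]
force: [0.9, 0.4, -0.7]
grip_width: 1.0
t: 6.95
position: [0.5378, 0.2289, 0.2494]
eef_rot: [3.136, 0.006, 2.746]
force: [-0.6, -0.5, -0.7]
grip_width: 1.001
[0.5378 0.2289 0.2494] [ 0.2834  0.2853  1.4886  0.0001  1.3595 -0.8916] [-0.5892 -0.5332 -0.7272] 1.0005628780246896
scene [132 236   9   9  49] [136.0816 239.4286] [0.535  0.2298 0.122 ]
wrist [170 255  33  44 740] [185.6851 276.4392] [0.589  0.1338 0.122 ]
wrist [162 328  10   7  33] [167.5455 331.4545] [0.6401 0.0868 0.122 ]
(array([0.6139, 0.1515, 0.0708]), np.float64(0.07836492859711958))
```

View pics/w5.png

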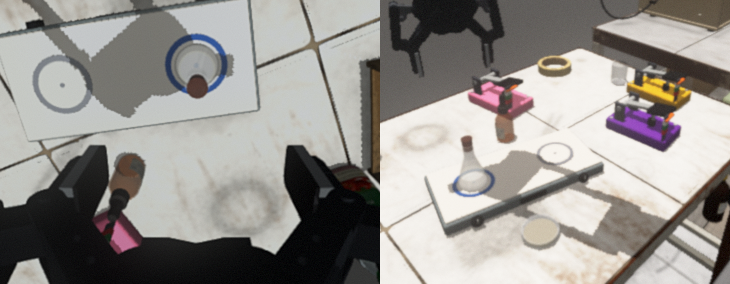

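Released. The scene camera puts the stopper at (0.535, 0.2298), within 1 mm of the ring centre, and the picture shows the flask upright inside the ring at (470,180). The wrist "stopper" blob was actually the dropper bottle, so I'm ignoring it. Next is the switch, with the gripper shut.

```bash
python3 -m inch '[[[0,0,0],[-0.006,-0.018,0],0.3],[[0,0,0],[-0.0185,-0.0555,0],1],[[0,0,0],[-0.031,-0.093,0],1],[[0,0,0],[-0.0435,-0.1305,0],1],[[0,0,0],[-0.056,-0.168,0],1]]'
python3 -m inch '[[[0,0,0],[-0.0125,-0.0375,0],1],[[0,0,0],[-0.025,-0.075,0],1],[[0,0,0],[-0.0375,-0.1125,0],1],[[0,0,0],[-0.05,-0.15,0],1],[[0,0,0],[-0.0625,-0.1875,0],1]]'
python3 -m inch '[[[0,0,0],[-0.0125,-0.0375,0],1],[[0,0,0],[-0.025,-0.075,0],1],[[0,0,0],[-0.0375,-0.1125,0],1],[[0,0,0],[-0.05,-0.15,0],1],[[0,0,0],[-0.056,-0.169,0],1]]'
python3 -m inch '[[[0,0,0],[0,0,0],1],[[0,0,0],[0,0,0],1],[[0,0,0],[0,0,0],1]]'
python3 - <<'E'
from h import *
s=read_state();print(s["position"],s["eef_rot"],s["joints"],s["grip_width"],s["force"])
c=imaging.calibration("wrist");np.savez("w6.npz",**c)
cv2.imwrite("pics/w6.png",imaging.get_image("wrist")[:,:,::-1])
E
```

```text
t: 7.55
position: [0.5214, 0.0504, 0.2433]
eef_rot: [-3.14, -0.003, 2.746]
force: [0.3, -0.5, -0.0]
grip_width: 0.141
t: 8.05
position: [0.5068, -0.1465, 0.2434]
eef_rot: [3.141, -0.004, 2.746]
force: [0.2, -0.1, 0.1]
grip_width: 0.001
t: 8.55
position: [0.4935, -0.3254, 0.2431]
eef_rot: [3.142, -0.003, 2.743]
force: [0.4, 0.3, -0.1]
grip_width: -0.001
t: 8.85
position: [0.4946, -0.3211, 0.2448]
eef_rot: [3.14, -0.001, 2.747]
force: [-0.2, 0.2, 0.2]
grip_width: 0.003
[ 0.49460247 -0.3210662   0.24481577] [ 3.14010588e+00 -1.45527650e-03  2.74695564e+00] [-6.94324009e-01  3.00794320e-01  1.47764074e+00  1.01224475e-03
  1.36498704e+00 -1.87069001e+00] 0.003355008081132137 [-0.18381573  0.16422333  0.17276333]
```

View pics/w6.png

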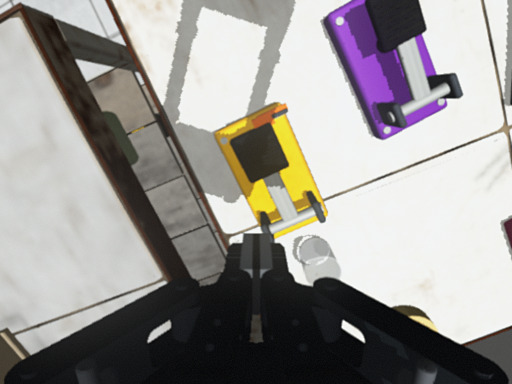

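The wrist view shows the yellow switch with its black pad at about (259,152), the pointer at (268,114), the hinge cheeks at (267,222) and (317,205), and the small beaker at (320,258). I'll triangulate the pad against the top view.

```bash
python3 - <<'E'
from h import *
np.set_printoptions(precision=4,suppress=True)
c=dict(np.load("w6.npz"));t=imaging.calibration("top")
W=cv2.imread("pics/w6.png")[:,:,::-1].copy();T=cv2.imread("pics/top0.png")[:,:,::-1].copy()
q={}
for n,I,cc,box,v in(("w",W,c,(225,115,300,190),70),("t",T,t,(345,225,378,260),45)):
    k=cv2.inRange(I.max(2),0,v);z=np.zeros_like(k);x0,y0,x1,y1=box;z[y0:y1,x0:x1]=k[y0:y1,x0:x1]
    if n=="w": z=cv2.morphologyEx(z,cv2.MORPH_OPEN,np.ones((3,3)))
    m,l,st,ce=cv2.connectedComponentsWithStats(z);i=1+np.argmax(st[1:,4])
    r=cv2.minAreaRect(np.argwhere(l==i)[:,::-1].astype(np.float32));q[n]=r[0]
    b=np.array([onz(cc,p,.078) for p in cv2.boxPoints(r)]);print(n,st[i],r,onz(cc,r[0],.078));print(b[:,:2],np.linalg.norm(np.diff(b,axis=0),axis=1))
p,e=tri(c,q["w"],t,q["t"]);print("pad",p,e)
print("hinge",onz(c,(292,214),.06), "hinge top",onz(t,(353,203),.06))
S=read_state();print("tool shift to pad top xy at TCP z .115",R.from_euler('xyz',S["eef_rot"]).inv().apply([*onz(c,q["w"],.078)[:2],.115]-S["position"]))
E
```

```text
w [ 231  124   57   58 2030] ((258.99267578125, 152.73416137695312), (48.26153564453125, 43.51220703125), 65.224853515625) [ 0.4731 -0.3089  0.078 ]
[[ 0.4506 -0.3305]
 [ 0.4493 -0.2892]
 [ 0.496  -0.2867]
 [ 0.4982 -0.3297]] [0.0413 0.0468 0.0431]
t [350 227  21  22 374] ((359.9146423339844, 237.73170471191406), (22.638463973999023, 18.442068099975586), 83.6598129272461) [ 0.4753 -0.3072  0.078 ]
[[ 0.4984 -0.284 ]
 [ 0.5029 -0.3261]
 [ 0.4522 -0.3303]
 [ 0.4479 -0.2884]] [0.0423 0.0509 0.0421]
pad [ 0.4748 -0.3096  0.0693] 0.0007648602398905207
hinge [ 0.5522 -0.3023  0.06  ] hinge top [ 0.5553 -0.2988  0.06  ]
tool shift to pad top xy at TCP z .115 [0.0246 0.0028 0.1301]
```

The pad is about 41–43 by 47–51 mm at (0.474, -0.308), and 80 mm from the hinge, which agrees with the text. The triangulated z of 0.069 is a bit low because its sides are in the mask. I'll go above it, then down slowly while watching the force.

```bash
python3 -m inch '[[[0,0,0],[0.0241,0.0042,0],1],[[0,0,0],[0.0241,0.0042,0.03],1],[[0,0,0],[0.0241,0.0042,0.07],1],[[0,0,0],[0.0241,0.0042,0.105],1],[[0,0,0],[0.0241,0.0042,0.13],1]]'
python3 -m inch '[[[0,0,0],[0,0,0],1],[[0,0,0],[0,0,0.004],1],[[0,0,0],[0,0,0.008],1],[[0,0,0],[0,0,0.012],1],[[0,0,0],[0,0,0.012],1]]'
python3 -m inch '[[[0,0,0],[0,0,0.002],1],[[0,0,0],[0,0,0.004],1],[[0,0,0],[0,0,0.006],1],[[0,0,0],[0,0,0.008],1],[[0,0,0],[0,0,0.008],1]]'
python3 -m inch '[[[0,0,0],[0,0,0.001],1],[[0,0,0],[0,0,0.002],1],[[0,0,0],[0,0,0.004],1],[[0,0,0],[0,0,0.004],1],[[0,0,0],[0,0,0.004],1]]'
```

```text
t: 9.4
position: [0.4734, -0.3073, 0.1135]
eef_rot: [3.14, -0.002, 2.748]
force: [-0.6, -0.7, -0.5]
grip_width: -0.003
t: 9.9
position: [0.4742, -0.3097, 0.1037]
eef_rot: [-3.141, 0.001, 2.746]
force: [-0.3, 0.1, 0.0]
grip_width: -0.004
t: 10.4
position: [0.474, -0.3098, 0.0953]
eef_rot: [-3.141, -0.0, 2.746]
force: [-1.0, -0.0, 2.7]
grip_width: -0.002
t: 10.9
position: [0.4738, -0.3097, 0.0913]
eef_rot: [-3.141, -0.0, 2.746]
force: [-1.7, -0.7, 3.7]
grip_width: -0.001
```

Contact came at TCP z of about 0.0955, as expected for a 78 mm pad plus 17 mm of fingertip. Continuing towards 0.082.

```bash
python3 -m inch '[[[0,0,0],[0,0,0.002],1],[[0,0,0],[0,0,0.004],1],[[0,0,0],[0,0,0.006],1],[[0,0,0],[0,0,0.006],1],[[0,0,0],[0,0,0.006],1]]'
python3 -m inch '[[[0,0,0],[0,0,0.001],1],[[0,0,0],[0,0,0.002],1],[[0,0,0],[0,0,0.003],1],[[0,0,0],[0,0,0.003],1],[[0,0,0],[0,0,0.003],1]]'
python3 - <<'E'
from h import *
w=imaging.get_image("wrist");s=imaging.get_image("scene");t=imaging.get_image("top");cv2.imwrite("pics/t7.png",t[:,:,::-1])
f=lambda a:cv2.resize(a,(380,300),interpolation=3)
st=blobs(s,(0,70,40),(14,255,255),20,(125,225,165,290));print([onz(imaging.calibration("scene"),b[2],.122) for b in st])
cv2.imwrite("pics/w7.png",np.vstack([np.hstack([f(w[60:300,100:404]),f(s[150:230,280:381])]),np.hstack([f(s[130:370,80:384]),f(t[150:270,90:242])])])[:,:,::-1])
E
```

```text
t: 11.4
position: [0.4738, -0.3097, 0.0852]
eef_rot: [-3.141, -0.001, 2.746]
force: [-3.9, -0.6, 4.4]
grip_width: -0.002
t: 11.9
position: [0.4739, -0.3097, 0.0823]
eef_rot: [-3.142, -0.0, 2.746]
force: [-4.0, -1.6, 6.3]
grip_width: -0.002
[array([0.5353884 , 0.22933643, 0.122     ])]
```

View pics/w7.png

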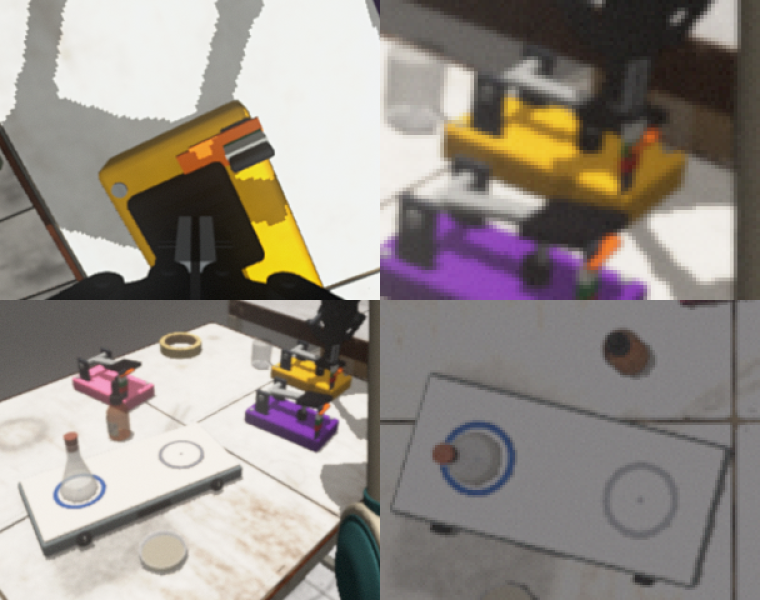

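The scene crop shows the orange pointer level with the green band, at about (650,135) against green at (632,140), with the red band below it. The flask is still in the blue ring at (0.5354, 0.2293), and the dropper bottle, beaker and dish haven't moved. I'll hold a little longer and hand in.

```bash
python3 -m inch '[[[0,0,0],[0,0,0],1],[[0,0,0],[0,0,0],1],[[0,0,0],[0,0,0],1],[[0,0,0],[0,0,0],1],[[0,0,0],[0,0,0],1]]'
python3 - <<'E'
from h import *
s=read_state();print(s["position"],s["force"]);print(job.hand_in())
E
```

```text
t: 12.55
position: [0.4739, -0.3097, 0.0823]
eef_rot: [-3.141, -0.0, 2.746]
force: [-4.6, -1.2, 5.4]
grip_width: -0.0
[ 0.47393109 -0.30972808  0.08233424] [-4.63950858 -1.23853536  5.37855241]
the job is handed in; nothing more can be done
None
```

I slid the flask by its neck along the plate into the blue ring and let go. Then I pressed the yellow switch's paddle with the shut fingers and handed the job in at about 12.6 s while still holding it. The hand-in gives no verdict.

**Flask:** the last check put it at (0.5354, 0.2293), against a ring centre of (0.535, 0.229). That is under 1 mm off, and it stood upright and untouched.

**Paddle:** the fingertips were at about 65 mm height with a steady 5.4–6.3 N upward on the tool, which matches the middle of the green band. In the pictures the pointer stood level with the green.

**Other objects:** the dropper bottle, beaker and petri dish looked unmoved by eye. I did not measure their positions.

**Checks that disagreed:**
- The triangulated pad height was 69 mm against the stated 78 mm, because its sides were in the mask. First contact, at about 78 mm, settled it.
- One wrist-camera "stopper" detection was actually the dropper bottle, so I ignored it.
- A sideways force of about 4–5 N stayed on the fingertips while holding the paddle.

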